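Set the cake tin on the crank-up decorating stand and wind it to full height

ROBOT

A 6-joint arm with a two-finger parallel gripper is mounted at the origin on the work surface. World frame = base frame: x ahead of the robot, y to its left, z up, the work surface at z = 0. Lengths are in m, angles in rad, forces in N, time in s.
With the tool pointing down it reaches from about 0.3 to 0.95 m from the base axis. Payload 3.1 kg.
Tool frame: the origin (TCP) lies midway between the tips of the shut fingers; the grasp point (between the pads) lies 19 mm behind it; x points along the fingers, y is the direction in which the jaws open and shut, and the axes are right-handed (so a half turn about x gives the same grasp; the last joint's range is limited). The gripper opens to 85 mm and grips with 20 to 120 N. Pads are 22 mm wide; open, the fingers measure 114 mm over their backs; the gripper's body (76 mm by 85 mm) begins 54 mm behind the grasp point. The pads swing forward as they close: fully open they stand 13 mm farther back than shut.
Start: joints at [-1.378, 0.308, 1.634, -0, 1.2, -0.07], TCP at [0.162, -0.604, 0.231] pointing down, gripper open.
Joint ranges: [-3.06, 3.06], [-0.79, 1.96], [0.05, 2.63], [-1.19, 4.34], [0.05, 2.64], [-2.94, 2.94]. Speed limits (rad/s): [2.79, 2.79, 3.14, 3.14, 3.14, 3.14].

INTERFACE

Orientations are given as a unit quaternion [x, y, z, w].
In Python, from workcell import telemetry, snapshot, camera_model, order, finder gives the robot as it stands.
- The arm moves only by the tool apply_moves, never from a script. Its argument "steps" is a list of rows, each an object with "linear": the shift along the world's x, y, z in cm, a list of three; "delta_rot": the turn, a rotation vector about the world's x, y, z in rad, a list of three; "gripper": the opening, from 0 (shut) to 1 (fully open). In form: [{"linear": [dx, dy, dz], "delta_rot": [wx, wy, wz], "gripper": gripper}, ...]. A call has 1 to 10 rows; each row shifts and turns the commanded pose from where the row before left it; what a row does not reach is not made up. A row lasts 1/8 s, in which the tool goes at most 62.5 mm and 10.7 degrees, less where a joint would pass 70% of its speed; a pose out of reach is approached as far as the arm can. A call with a gripper value outside its range is refused whole. The fingers move at their own pace and stop on an object; the grip force is fixed at half the most. Time passes only in rows, so rows that do not move let the fingers close. It gives the time, the measured TCP pose, the force and the opening at its end, in the units of the state.
- telemetry.get_obs(): the state, without advancing time (a new reading comes with each control period).
- snapshot(name): name is "scene" or "top" or "wrist"; returns (picture, depth): 420x560x3 uint8, red, green, blue; 420x560 float32, m along the optical axis (not along the pixel's ray), 0 where there is no reading.
- camera_model(name): a dict with "fx", "fy", "cx", "cy" (pixels), "world_to_cam" (4x4, takes a point from world to camera coordinates). Camera axes: x right, y down, z forward; pixel columns grow to the right and rows downward; lengths in m; the calibration is good to about 2 mm. The wrist camera is an equidistant fisheye: a pixel r from the principal point sees the ray r / f radians off the axis. A picture is of the moment at which its call begins: read the wrist's pose just before it. camera_model takes no time and is no camera call; for the wrist camera it gives the pose at the moment of the call.
- order.job_done(): hands the job in, once; it reports no verdict.
Trained networks look in the newest picture that a camera, given by its name, has taken for a name from the list of things; names that differ only in an ending like _2 or _b are one class to them, and where a whole thing is asked for, a point or a joint stands for the part that bears it (a point fixed in the world has none). Each returns a list of dicts, best first, with "conf" (0 to 1); they miss things now and then, are a little off and sometimes report something else, mostly with a low value. They report only what shows in the picture. A call takes as long as a camera call. They do not tell look-alikes from the thing itself.
- finder.boxes_of(camera, name): "xy" ([column, row] as shares, 0 to 1, of the picture: columns of its width, rows of its height, amid what is visible of it).
- finder.place_of(camera, name): "xy" ([column, row] as shares, 0 to 1, of the picture: columns of its width, rows of its height: a listed point, or the origin of a listed thing).
The state is a dict: "t": time; "joint_pos": joint angles; "joint_velocities": joint speeds; "joint_efforts": joint torques, N m; "position": TCP position; "orientation": TCP orientation; "contact_force": force on the tool from outside, world axes, zero at the start; "ft_torque": the same for the moment, N m; "grip_width": finger opening in m.
Only numpy, scipy, OpenCV 4.12 (cv2) and the standard library are available. Lean on these libraries where they do the work, as an engineer would, in place of code of your own. Each camera call takes 0.05 s, during which the arm holds its last target. There are 200 camera calls.

TASK

With the decorating stand still lowered, set the lidded cake tin gently and upright on the stand's small round head, centred, and let go of it. Then wind the stand's double-ended crank clockwise (seen from above), taking one knob after the other, until the head is fully up against its stop with the tin still sitting on it, and let go. Leave the bowl, mug and scraper where they are.

Things in the scene. Friction and masses are not known exactly. Their poses are not given: they have to be found in the camera images.
- tin: closed round aluminium spring-lock cake tin, 132 mm across and 60 mm high, about 0.45 kg; a black bar handle stands over its lid: bar 96 mm long along the tin's x, 14 mm wide (y), 12 mm thick, its middle 94 mm above the tin's underside, on two 12 mm posts at x = -32 and +32 mm (free height under the bar 28 mm). The clasp is at +y. Origin: centre of the underside; z up
- stand: crank-up cake decorating stand, fixed to the bench: aluminium base plate 300 x 150 x 18 mm, white column, gearbox and crank on its -x side. Origin: on the bench under the column's axis; x points away from the crank
- tray_edge (a point): middle of the front (crank-side) edge of the stand's fixed aluminium drip tray: a 5 mm plate at the column, 145 mm (stand x, from -100 to +45) by 170 mm (y), top 124 mm above the bench. It roofs the column side of the crank's circle: a knob can be reached only within about 105 degrees either side of the stand's -x direction, seen from the crank's axis
- head_top (a point): centre of the top of the stand's head, a round rubber-covered disc 70 mm across and 11 mm thick; 137 mm above the bench when fully lowered, 200 mm when fully raised
- lift (a joint): height of the head above its lowest position, m: 0 lowered, 0.063 fully up at the stop. It starts between 0 and 0.0125 and rises 5 mm per radian of clockwise crank turn; it stays where it is left
- crank_axis (a point): point on the crank's vertical axis at mid-height of its knobs, 92 mm above the bench, 135 mm from the column's axis. The crank is a flat steel bar (22 mm wide, top 66 mm above the bench) with an upright knob at each end; turned clockwise from above it raises the head, 2 turns in all, and takes about 4 N at a knob
- knob_a (a point): middle of one of the crank's two upright round wooden knobs, 24 mm in diameter, 48 mm high (67 to 115 mm above the bench), free to spin on its pin, 60 mm from the crank's axis
- knob_b (a point): middle of the other knob, alike, at the other end of the bar
- bowl: glass bowl, 150 mm across, 65 mm high, bystander. Origin: centre of the underside
- mug: white ceramic mug holding piping tips, 84 mm across, 95 mm high (tips to 115), bystander. Origin: centre of the underside
- scraper: white plastic bench scraper lying flat, 100 x 150 x 12 mm, bystander. Origin: centre of the underside
There are look-alikes about, which are no part of the job. What is shaped like the tin but blue or red is not meant.

How it is judged:
On the way, in this order (a step that is already met when the one before it is completed fails the run):
1. the tin sits centred and upright on the head of the still lowered stand (head raised less than 20 mm), let go (horizontal distance between tin and head_top below 0.015 m and z of tin in the frame of head_top between -0.006 and 0.006 m and angle between tin's own z axis and vertical below 0.06 rad and contact force between the fingers and tin below 0.1 N and value of joint lift below 0.02 m), for 0.2 s.
2. the head is wound up at least 60 of its 63 mm with the tin on it (horizontal distance between tin and head_top below 0.015 m and z of tin in the frame of head_top between -0.006 and 0.006 m and angle between tin's own z axis and vertical below 0.06 rad and contact force between the fingers and tin below 0.1 N and value of joint lift above 0.06 m), for 0.2 s.
At the end, for the whole second after the job is handed in: the head is at its upper stop (at least 60 of 63 mm up) and the tin stands on it at rest, upright within 3.4 degrees and centred within 15 mm, let go (all of step 2 and linear speed of tin below 0.02 m/s); the robot touches nothing.
It fails at once if the bowl, mug or scraper is pushed more than 30 mm (distance of any of bowl, mug, scraper from where it was at the start of the episode above 0.03 m).
It fails at once if the tin is tipped more than 30 degrees (angle between tin's own z axis and vertical above 0.52 rad).
It fails at once if the tin is dropped (moves faster than 0.5 m/s while not held) (contact force between the fingers and tin below 0.1 N and linear speed of tin above 0.5 m/s).
It also fails if it takes over 72 s, if anything falls off the work surface, if the arm or the gripper's body presses on something with over 40 N, if the wrist force passes 120 N, or if a joint passes its speed limit or range.

## Working session

There is one attempt and no reset: what is moved stays moved. The work goes in short steps, Python scripts to look and compute and a tool call to move; the robot and the scene stay as the last step left them, time stands still between calls to the robot, and variables do not carry over. Pictures are saved under pics/ and viewed, about 8 in all and at most 12, crops included, and the job is handed in when it is done.

Besides the shell and the picture viewer there is one more tool, called after "Emit:" in YAML: its name, and indented under it one key for each argument. apply_moves: Moves the arm, as the interface text tells. Its arguments: {"type":"object","properties":{"steps":{"type":"array"}},"required":["steps"]}

```bash
mkdir -p pics; ls; cat > h.py <<'E'
import numpy as np, cv2
from workcell import telemetry, snapshot, camera_model, order, finder
def ray(cam,uv,m=None):
    m=m or camera_model(cam); x=(uv[0]-m['cx'])/m['fx']; y=(uv[1]-m['cy'])/m['fy']
    T=np.linalg.inv(np.array(m['world_to_cam']))
    if cam=='wrist':
        r=np.hypot(x,y); s=np.sin(r)/r if r>1e-9 else 1; d=np.array([x*s,y*s,np.cos(r)])
    else: d=np.array([x,y,1.])
    return T[:3,3],T[:3,:3]@d
def at_z(cam,uv,z,m=None):
    o,d=ray(cam,uv,m); return o+d*(z-o[2])/d[2]
def px(xy): return np.array(xy)*[560,420]
E
python3 - <<'E'
from h import *
hs=dict(tin=0,stand=0,head_top=.14,crank_axis=.092,knob_a=.091,knob_b=.091,tray_edge=.124,bowl=0,mug=0,scraper=0)
ims=[]
for c in('scene','top'):
    im,d=snapshot(c); ims.append(im[...,::-1]); cv2.imwrite(f'pics/{c}0.png',im[...,::-1]); np.save(f'pics/{c}0d.npy',d)
    for n,z in hs.items():
        for r in finder.place_of(c,n)[:4]:
            p=px(r['xy']); print(c,n,round(r['conf'],2),p.round(),at_z(c,p,z).round(3))
print(telemetry.get_obs())
E
```

```text
pics
scene tin 0.96 [316. 155.] [0.433 0.55  0.   ]
scene tin 0.74 [286. 174.] [0.421 0.373 0.   ]
scene tin 0.6 [252. 197.] [0.407 0.193 0.   ]
scene stand 0.86 [259. 277.] [ 0.657 -0.086  0.   ]
scene head_top 0.65 [261. 240.] [ 0.661 -0.084  0.14 ]
scene head_top 0.53 [351. 208.] [0.781 0.179 0.14 ]
scene head_top 0.17 [228. 245.] [ 0.607 -0.155  0.14 ]
scene crank_axis 0.72 [217. 239.] [ 0.529 -0.113  0.092]
scene knob_a 0.8 [206. 225.] [ 0.462 -0.087  0.091]
scene knob_a 0.5 [229. 247.] [ 0.576 -0.117  0.091]
scene knob_b 0.8 [206. 225.] [ 0.462 -0.087  0.091]
scene knob_b 0.5 [229. 247.] [ 0.576 -0.117  0.091]
scene tray_edge 0.71 [226. 231.] [ 0.554 -0.101  0.124]
scene bowl 0.75 [162. 295.] [ 0.491 -0.299  0.   ]
scene mug 0.65 [350. 210.] [0.707 0.333 0.   ]
scene scraper 0.8 [211. 345.] [ 0.704 -0.338  0.   ]
top tin 0.88 [134. 247.] [0.424 0.558 0.   ]
top tin 0.75 [435. 157.] [ 0.717 -0.349 -0.   ]
top tin 0.72 [261. 251.] [0.419 0.175 0.   ]
top tin 0.68 [196. 244.] [0.436 0.369 0.   ]
top stand 0.93 [350. 175.] [ 0.657 -0.088  0.   ]
top head_top 0.64 [356. 164.] [ 0.65
[... 515 characters left out ...]
.125  0.   ]
{'t': 1.1, 'joint_pos': array([-1.37769477e+00,  3.08112495e-01,  1.63380172e+00,  3.76302945e-07,
        1.19964729e+00, -6.97164128e-02]), 'joint_velocities': array([ 0.00079788,  0.00143881,  0.00143015, -0.0016612 ,  0.00085508,
       -0.00063732]), 'joint_efforts': array([-3.54870429e-05, -4.15299261e+01, -2.77088982e+01, -1.48017671e-04,
        7.23741978e-04, -4.70486157e-06]), 'position': array([ 0.16234449, -0.60356832,  0.23126341]), 'orientation': array([ 0.7010111 ,  0.09264195, -0.70100949,  0.09266392]), 'contact_force': array([ 1.33878544, -0.13813167, -0.08626849]), 'ft_torque': array([ 0.02839896,  0.0063817 , -0.05238955]), 'grip_width': 0.08542813492264847}
```

View pics/scene0.png

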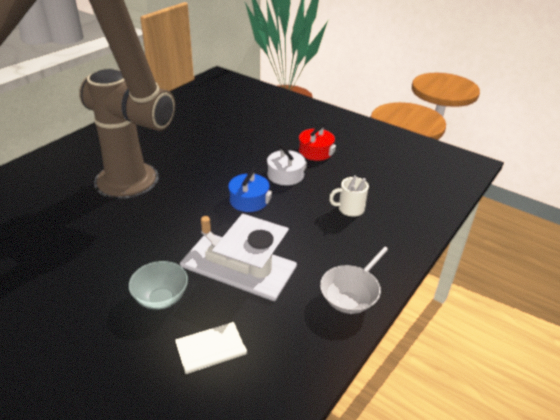

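View pics/top0.png

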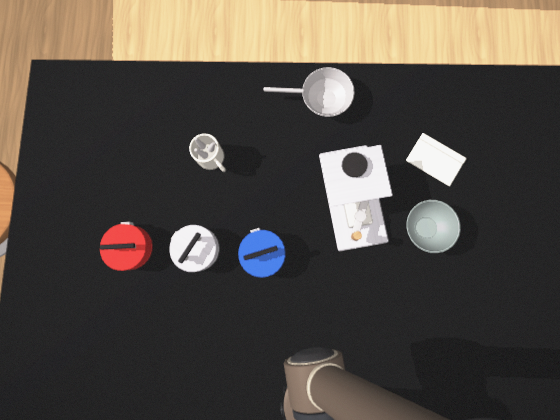

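Silver tin at top (194,248) and scene (286,170) fits: aluminium. The red one at (126,247) and the blue one at (262,253) are look-alikes. Next I'll confirm it in a crop and measure the bar.

```bash
python3 - <<'E'
from h import *
im=cv2.imread('pics/top0.png'); d=np.load('pics/top0d.npy'); m=camera_model('top')
T=np.linalg.inv(np.array(m['world_to_cam']))
v,u=np.mgrid[0:420,0:560]
P=np.stack([(u-m['cx'])/m['fx']*d,(v-m['cy'])/m['fy']*d,d],-1)@T[:3,:3].T+T[:3,3]
def fit(mask,n):
    q=P[mask]; c=q.mean(0); w,V=np.linalg.eigh(np.cov(q[:,:2].T)); print(n,len(q),c.round(4),'len',np.ptp((q[:,:2]-c[:2])@V[:,1]).round(3),'ang',np.arctan2(V[1,1],V[0,1]).round(3))
R=np.hypot(P[...,0]-.436,P[...,1]-.369)<.075
dark=im.max(2)<70
print('z hist',np.percentile(P[R][:,2],[5,50,95]).round(3))
fit(R&(P[...,2]>.085),'bar z'); fit(R&dark&(P[...,2]>.05),'bar dark')
fit(R&(P[...,2]>.045)&(P[...,2]<.075),'lid')
H=np.hypot(P[...,0]-.657,P[...,1]+.085)<.06
fit(H&dark&(P[...,2]>.12),'head')
S=np.hypot(P[...,0]-.6,P[...,1]+.09)<.13
fit(S&(P[...,2]>.115)&(P[...,2]<.13)&~dark,'tray')
for k in((.576,-.121),(.465,-.091)):
    fit((np.hypot(P[...,0]-k[0],P[...,1]-k[1])<.03)&(P[...,2]>.1)&(P[...,2]<.12),'knob')
tray=(S&(P[...,2]>.115)&~dark).astype(np.uint8)
print(cv2.minAreaRect(P[(S&(P[...,2]>.115)&(P[...,2]<.135))][:,:2].astype(np.float32)))
a=cv2.resize(im[200:300,90:290],None,fx=4,fy=4,interpolation=2)[:, :800]
b=cv2.resize(im[135:265,300:400],None,fx=4,fy=4)[:200*2+120]
c=np.zeros((400+0,400,3),np.uint8)
out=np.hstack([cv2.resize(im[205:290,150:235],(400,400),interpolation=2),cv2.resize(im[140:260,300:420],(400,400),interpolation=2)])
cv2.imwrite('pics/crop1.png',out)
from scipy.spatial.transform import Rotation as Ro
o=telemetry.get_obs(); print(Ro.from_quat(o['orientation']).as_matrix().round(3))
w=camera_model('wrist'); W=np.linalg.inv(np.array(w['world_to_cam'])); print(W.round(3))
E
```

```text
z hist [-0.    0.06  0.1 ]
bar z 197 [0.424  0.3657 0.1   ] len 0.096 ang 2.599
bar dark 121 [0.4236 0.3637 0.1002] len 0.09 ang 2.615
lid 1473 [0.4247 0.3651 0.0608] len 0.138 ang 1.293
head 447 [ 0.6546 -0.0811  0.1409] len 0.066 ang 2.672
tray 2686 [ 0.6224 -0.0863  0.1255] len 0.171 ang 1.768
knob 1 [ 0.5644 -0.1205  0.1199] len nan ang nan
knob 64 [ 0.4664 -0.0904  0.1151] len 0.023 ang 2.283
((0.5887408256530762, -0.09485318511724472), (0.23070281744003296, 0.17119987308979034), 11.835474014282227)
[[ 0.     0.26  -0.966]
 [-0.    -0.966 -0.26 ]
 [-1.     0.     0.   ]]
[[ 0.259 -0.927 -0.27   0.231]
 [-0.966 -0.249 -0.072 -0.585]
 [-0.     0.279 -0.96   0.375]
 [ 0.     0.     0.     1.   ]]<stdin>:7: RuntimeWarning: Degrees of freedom <= 0 for slice
  c *= np.true_divide(1, fact)
  c *= np.true_divide(1, fact)
```

View pics/crop1.png

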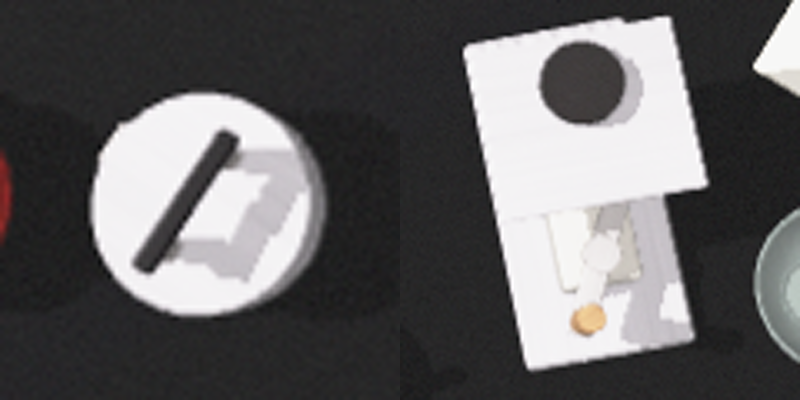

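The crop confirms the silver tin: bar from (145,268) to (228,135), clasp-side lip at upper left. I'm moving towards it now.

Emit:
apply_moves:
  steps:
    - {"linear": [2.9, 5, 0.7], "delta_rot": [0, 0, 0.18], "gripper": 1}
    - {"linear": [2.9, 5, 0.7], "delta_rot": [0, 0, 0.18], "gripper": 1}
    - {"linear": [2.9, 5, 0.7], "delta_rot": [0, 0, 0.18], "gripper": 1}
    - {"linear": [2.9, 5, 0.7], "delta_rot": [0, 0, 0.18], "gripper": 1}
    - {"linear": [2.9, 5, 0.7], "delta_rot": [0, 0, 0.18], "gripper": 1}
    - {"linear": [2.9, 5, 0.7], "delta_rot": [0, 0, 0.18], "gripper": 1}
    - {"linear": [2.9, 5, 0.7], "delta_rot": [0, 0, 0.18], "gripper": 1}
    - {"linear": [2.9, 5, 0.7], "delta_rot": [0, 0, 0.18], "gripper": 1}
    - {"linear": [2.9, 5, 0.7], "delta_rot": [0, 0, 0.18], "gripper": 1}
    - {"linear": [2.9, 5, 0.7], "delta_rot": [0, 0, 0.18], "gripper": 1}

```text
t: 2.35
position: [0.4531, -0.1019, 0.3019]
orientation: [0.361, 0.607, -0.361, 0.608]
contact_force: [0.6, -0.3, 0.1]
grip_width: 0.0855
```

Emit:
apply_moves:
  steps:
    - {"linear": [-0.4, 5.85, -1.25], "delta_rot": [0, 0, 0.068], "gripper": 1}
    - {"linear": [-0.4, 5.85, -1.25], "delta_rot": [0, 0, 0.068], "gripper": 1}
    - {"linear": [-0.4, 5.85, -1.25], "delta_rot": [0, 0, 0.068], "gripper": 1}
    - {"linear": [-0.4, 5.85, -1.25], "delta_rot": [0, 0, 0.068], "gripper": 1}
    - {"linear": [-0.4, 5.85, -1.25], "delta_rot": [0, 0, 0.068], "gripper": 1}
    - {"linear": [-0.4, 5.85, -1.25], "delta_rot": [0, 0, 0.068], "gripper": 1}
    - {"linear": [-0.3, 5.85, -1.25], "delta_rot": [0, 0, 0.068], "gripper": 1}
    - {"linear": [-0.2, 5.85, -1.25], "delta_rot": [0, 0, 0.068], "gripper": 1}
    - {"linear": [0, 0, 0], "delta_rot": [0, 0, 0], "gripper": 1}

```text
t: 3.48
position: [0.4221, 0.3676, 0.2]
orientation: [0.185, 0.683, -0.185, 0.682]
contact_force: [-0.5, -1.1, -0.0]
grip_width: 0.0857
```

```bash
cat >> h.py <<'E'
from scipy.spatial.transform import Rotation as Ro
def yaw(o=None):
    o=o or telemetry.get_obs(); R=Ro.from_quat(o['orientation']).as_matrix(); return np.arctan2(R[1,1],R[0,1]),R
def wcloud():
    m=camera_model('wrist'); im,d=snapshot('wrist'); T=np.linalg.inv(np.array(m['world_to_cam']))
    v,u=np.mgrid[0:420,0:560]; x=(u-m['cx'])/m['fx']; y=(v-m['cy'])/m['fy']; r=np.hypot(x,y)+1e-9
    s=np.tan(np.minimum(r,1.5))/r
    return im[...,::-1],np.stack([x*s*d,y*s*d,d],-1)@T[:3,:3].T+T[:3,3],d
E
python3 - <<'E'
from h import *
o=telemetry.get_obs(); y,R=yaw(o); print(o['position'],y,R.round(3),o['joint_pos'].round(2))
im,P,d=wcloud(); cv2.imwrite('pics/w1.png',im)
M=(d>0)&(np.hypot(P[...,0]-.424,P[...,1]-.366)<.075)&(P[...,2]>.085)&(P[...,2]<.11)&(im.max(2)<90)
q=P[M]; (c,s,a)=cv2.minAreaRect(q[:,:2].astype(np.float32)); print(len(q),c,s,a,np.median(q[:,2]))
E
```

```text
[0.42212632 0.36762458 0.19998358] 1.0409436607237594 [[-0.002  0.505  0.863]
 [-0.     0.863 -0.505]
 [-1.    -0.001 -0.001]] [ 0.64  0.22  1.82  0.    1.11 -0.4 ]
1669 (0.422561913728714, 0.36790570616722107) (0.011700632981956005, 0.0945587232708931) 58.882633209228516 0.10081251043064288
```

View pics/w1.png

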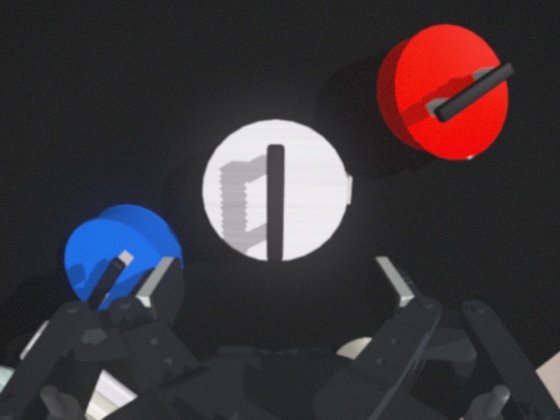

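Emit:
apply_moves:
  steps:
    - {"linear": [0.05, 0.03, -4], "delta_rot": [0, 0, -0.012], "gripper": 1}
    - {"linear": [0, 0, -4], "delta_rot": [0, 0, 0], "gripper": 1}
    - {"linear": [0, 0, -3], "delta_rot": [0, 0, 0], "gripper": 1}
    - {"linear": [0, 0, -1.4], "delta_rot": [0, 0, 0], "gripper": 1}
    - {"linear": [0, 0, 0], "delta_rot": [0, 0, 0], "gripper": 0}
    - {"linear": [0, 0, 0], "delta_rot": [0, 0, 0], "gripper": 0}
    - {"linear": [0, 0, 0], "delta_rot": [0, 0, 0], "gripper": 0}
    - {"linear": [0, 0, 0], "delta_rot": [0, 0, 0], "gripper": 0}
    - {"linear": [0, 0, 0], "delta_rot": [0, 0, 0], "gripper": 0}
    - {"linear": [0, 0, 0], "delta_rot": [0, 0, 0], "gripper": 0}

```text
t: 4.78
position: [0.425, 0.3658, 0.0783]
orientation: [0.192, 0.68, -0.19, 0.681]
contact_force: [0.8, 2.4, 2.1]
grip_width: 0.0127
```

Emit:
apply_moves:
  steps:
    - {"linear": [0, 0, 0.5], "delta_rot": [0, 0, 0], "gripper": 0}
    - {"linear": [0, 0, 1], "delta_rot": [0, 0, 0], "gripper": 0}
    - {"linear": [0, 0, 2], "delta_rot": [0, 0, 0], "gripper": 0}
    - {"linear": [0, 0, 3], "delta_rot": [0, 0, 0], "gripper": 0}
    - {"linear": [0, 0, 3], "delta_rot": [0, 0, 0], "gripper": 0}
    - {"linear": [0, 0, 3], "delta_rot": [0, 0, 0], "gripper": 0}
    - {"linear": [0, 0, 3], "delta_rot": [0, 0, 0], "gripper": 0}
    - {"linear": [0, 0, 2.5], "delta_rot": [0, 0, 0], "gripper": 0}
    - {"linear": [0, 0, 1], "delta_rot": [0, 0, 0], "gripper": 0}
    - {"linear": [0, 0, 0], "delta_rot": [0, 0, 0], "gripper": 0}

```text
t: 6.02
position: [0.4237, 0.3646, 0.2673]
orientation: [0.191, 0.681, -0.191, 0.681]
contact_force: [0.6, -0.5, -4.9]
grip_width: 0.0123
```

Emit:
apply_moves:
  steps:
    - {"linear": [0.5, -1, 0], "delta_rot": [0, 0, 0], "gripper": 0}
    - {"linear": [1, -2, 0], "delta_rot": [0, 0, 0], "gripper": 0}
    - {"linear": [1.5, -2.9, 0], "delta_rot": [0, 0, 0], "gripper": 0}
    - {"linear": [1.5, -2.9, 0], "delta_rot": [0, 0, 0], "gripper": 0}
    - {"linear": [1.5, -2.9, 0], "delta_rot": [0, 0, 0], "gripper": 0}
    - {"linear": [1.5, -2.9, 0], "delta_rot": [0, 0, 0], "gripper": 0}
    - {"linear": [1.5, -2.9, 0], "delta_rot": [0, 0, 0], "gripper": 0}
    - {"linear": [1.5, -2.9, 0], "delta_rot": [0, 0, 0], "gripper": 0}
    - {"linear": [1.5, -2.9, 0], "delta_rot": [0, 0, 0], "gripper": 0}
    - {"linear": [1.5, -2.9, 0], "delta_rot": [0, 0, 0], "gripper": 0}

```text
t: 7.28
position: [0.5582, 0.1008, 0.2654]
orientation: [0.19, 0.682, -0.192, 0.68]
contact_force: [-0.1, 0.5, -4.1]
grip_width: 0.0132
```

Emit:
apply_moves:
  steps:
    - {"linear": [1.5, -2.9, 0], "delta_rot": [0, 0, 0], "gripper": 0}
    - {"linear": [1.5, -2.9, 0], "delta_rot": [0, 0, 0], "gripper": 0}
    - {"linear": [1.5, -2.9, 0], "delta_rot": [0, 0, 0], "gripper": 0}
    - {"linear": [1.5, -2.9, 0], "delta_rot": [0, 0, 0], "gripper": 0}
    - {"linear": [1.5, -2.9, 0], "delta_rot": [0, 0, 0], "gripper": 0}
    - {"linear": [1, -2, 0], "delta_rot": [0, 0, 0], "gripper": 0}
    - {"linear": [0.8, -1.3, 0], "delta_rot": [0, 0, 0], "gripper": 0}
    - {"linear": [0.4, -0.8, 0], "delta_rot": [0, 0, 0], "gripper": 0}
    - {"linear": [0, 0, 0], "delta_rot": [0, 0, 0], "gripper": 0}
    - {"linear": [0, 0, 0], "delta_rot": [0, 0, 0], "gripper": 0}

```text
t: 8.52
position: [0.6555, -0.0823, 0.2673]
orientation: [0.191, 0.681, -0.19, 0.681]
contact_force: [-0.0, -0.8, -4.2]
grip_width: 0.0127
```

```bash
python3 - <<'E'
from h import *
o=telemetry.get_obs(); y,R=yaw(o); print(o['position'],y,R.round(3),o['joint_pos'].round(2))
im,P,d=wcloud(); cv2.imwrite('pics/w2.png',im)
q=o['position']
L=(d>0)&(np.hypot(P[...,0]-q[0],P[...,1]-q[1])<.09)&(P[...,2]>.225)&(P[...,2]<.265)&(im.min(2)>110)
p=P[L]; A=np.c_[p[:,:2],np.ones(len(p))]; co,*_=np.linalg.lstsq(A,p[:,2],rcond=None)
print('lid',len(p),p.mean(0).round(4),'tilt',co[:2].round(3), cv2.minEnclosingCircle(p[:,:2].astype(np.float32)))
# head from the scene cam
ims,ds=snapshot('scene'); cv2.imwrite('pics/scene2.png',ims[...,::-1])
for r in finder.place_of('scene','head_top')[:3]: print(r['conf'],px(r['xy']).round(),at_z('scene',px(r['xy']),.141).round(4))
for c in('scene','top'):
    d=np.load(f'pics/{c}0d.npy'); im=cv2.imread(f'pics/{c}0.png'); m=camera_model(c); T=np.linalg.inv(np.array(m['world_to_cam']))
    v,u=np.mgrid[0:420,0:560]
    Q=np.stack([(u-m['cx'])/m['fx']*d,(v-m['cy'])/m['fy']*d,d],-1)@T[:3,:3].T+T[:3,3]
    H=(np.hypot(Q[...,0]-.656,Q[...,1]+.083)<.05)&(im.max(2)<90)&(Q[...,2]>.134)
    p=Q[H]; print(c,len(p),np.median(p[:,2]).round(4),cv2.minEnclosingCircle(p[:,:2].astype(np.float32)),cv2.fitEllipse(p[:,:2].astype(np.float32))[0],p.mean(0).round(4))
    S=(np.hypot(Q[...,0]-.61,Q[...,1]+.09)<.15)&(abs(Q[...,2]-.124)<.006)&(im.min(2)>100)
    print('tray',cv2.minAreaRect(Q[S][:,:2].astype(np.float32)))
E
```

```text
[ 0.65553336 -0.08234333  0.26731268] 1.024797078707209 [[-0.     0.519  0.855]
 [ 0.001  0.855 -0.519]
 [-1.     0.    -0.001]] [-0.19  0.35  1.51  0.    1.29 -1.22]
lid 27785 [ 0.6366 -0.0698  0.2499] tilt [-0.001  0.003] ((0.6554174423217773, -0.07711095362901688), 0.06994562596082687)
0.58 [262. 235.] [ 0.6543 -0.0699  0.141 ]
0.25 [204. 223.] [ 0.4967 -0.1264  0.141 ]
scene 326 0.1415 ((0.6561682224273682, -0.08295189589262009), 0.03277527913451195) (0.657360851764679, -0.08407304435968399) [ 0.6581 -0.085   0.1413]
tray ((0.5817891359329224, -0.09267261624336243), (0.23645171523094177, 0.17631134390830994), 11.861006736755371)
top 463 0.1409 ((0.6554063558578491, -0.0796724334359169), 0.03394656255841255) (0.6550002694129944, -0.08056546002626419) [ 0.6549 -0.0806  0.1409]
tray ((0.5847828388214111, -0.09568259119987488), (0.23879064619541168, 0.17119987308979034), 11.83547592163086)
```

View pics/w2.png

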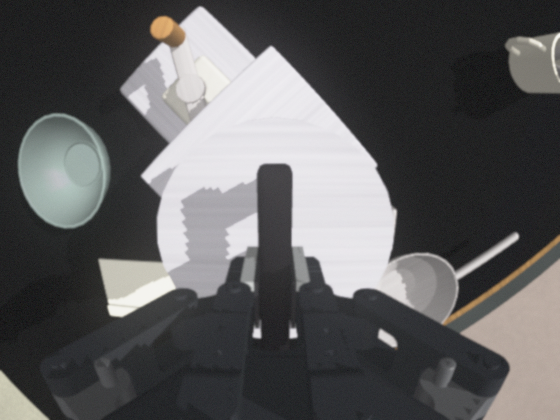

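The tin hangs level, lid tilt under 0.003, with its lid centre at about (275,215) over the head. I'm lowering it now.

Emit:
apply_moves:
  steps:
    - {"linear": [0.3, -0.1, -1], "delta_rot": [0, 0, 0], "gripper": 0}
    - {"linear": [0, 0, -1.2], "delta_rot": [0, 0, 0], "gripper": 0}
    - {"linear": [0, 0, -1], "delta_rot": [0, 0, 0], "gripper": 0}
    - {"linear": [0, 0, -0.7], "delta_rot": [0, 0, 0], "gripper": 0}
    - {"linear": [0, 0, -0.4], "delta_rot": [0, 0, 0], "gripper": 0}
    - {"linear": [0, 0, -0.15], "delta_rot": [0, 0, 0], "gripper": 0}
    - {"linear": [0, 0, 0], "delta_rot": [0, 0, 0], "gripper": 0}

```text
t: 9.55
position: [0.659, -0.0843, 0.223]
orientation: [0.191, 0.681, -0.191, 0.681]
contact_force: [0.1, 0.2, -3.7]
grip_width: 0.0128
```

Emit:
apply_moves:
  steps:
    - {"linear": [0, 0, -0.15], "delta_rot": [0, 0, 0], "gripper": 0}
    - {"linear": [0, 0, 0], "delta_rot": [0, 0, 0], "gripper": 0}

```text
t: 9.8
position: [0.6589, -0.0843, 0.2214]
orientation: [0.191, 0.681, -0.191, 0.681]
contact_force: [-0.3, 0.9, -4.4]
grip_width: 0.0127
```

Emit:
apply_moves:
  steps:
    - {"linear": [0, 0, -0.1], "delta_rot": [0, 0, 0], "gripper": 0}
    - {"linear": [0, 0, -0.1], "delta_rot": [0, 0, 0], "gripper": 0}

```text
t: 10.05
position: [0.6588, -0.0842, 0.2193]
orientation: [0.191, 0.681, -0.191, 0.681]
contact_force: [0.3, -0.1, -3.7]
grip_width: 0.0127
```

Emit:
apply_moves:
  steps:
    - {"linear": [0, 0, -0.1], "delta_rot": [0, 0, 0], "gripper": 0}
    - {"linear": [0, 0, 0], "delta_rot": [0, 0, 0], "gripper": 0}

```text
t: 10.3
position: [0.6587, -0.0842, 0.2181]
orientation: [0.191, 0.681, -0.191, 0.681]
contact_force: [-0.4, 0.0, -3.4]
grip_width: 0.0129
```

Emit:
apply_moves:
  steps:
    - {"linear": [0, 0, -0.1], "delta_rot": [0, 0, 0], "gripper": 0}
    - {"linear": [0, 0, -0.05], "delta_rot": [0, 0, 0], "gripper": 0}

```text
t: 10.55
position: [0.6592, -0.0842, 0.2177]
orientation: [0.191, 0.681, -0.191, 0.681]
contact_force: [-0.8, 0.8, 0.3]
grip_width: 0.0128
```

Emit:
apply_moves:
  steps:
    - {"linear": [0, 0, 0], "delta_rot": [0, 0, 0], "gripper": 0.3}
    - {"linear": [0, 0, 0], "delta_rot": [0, 0, 0], "gripper": 0.6}
    - {"linear": [0, 0, 0], "delta_rot": [0, 0, 0], "gripper": 0.6}
    - {"linear": [0, 0, 0.5], "delta_rot": [0, 0, 0], "gripper": 0.6}
    - {"linear": [0, 0, 2], "delta_rot": [0, 0, 0], "gripper": 0.6}
    - {"linear": [0, 0, 5], "delta_rot": [0, 0, 0], "gripper": 0.6}
    - {"linear": [0, 0, 5], "delta_rot": [0, 0, 0], "gripper": 0.6}
    - {"linear": [-3, -0.5, 0], "delta_rot": [0, 0, 0.15], "gripper": 1}
    - {"linear": [-3, -0.5, 0], "delta_rot": [0, 0, 0.15], "gripper": 1}
    - {"linear": [0, 0, 0], "delta_rot": [0, 0, 0], "gripper": 1}

```text
t: 11.8
position: [0.5979, -0.0946, 0.3441]
orientation: [0.087, 0.701, -0.088, 0.702]
contact_force: [0.4, -0.3, -0.3]
grip_width: 0.0856
```

```bash
python3 - <<'E'
from h import *
o=telemetry.get_obs(); y,R=yaw(o); print(o['position'],y,o['joint_pos'].round(2))
im,d=snapshot('top'); im=im[...,::-1]; m=camera_model('top'); T=np.linalg.inv(np.array(m['world_to_cam']))
im,P,d=wcloud()
cv2.imwrite('pics/w3.png',im)
M=(d>0)&(np.hypot(P[...,0]-.656,P[...,1]+.083)<.09)
L=M&(abs(P[...,2]-.202)<.012)&(im.min(2)>90); p=P[L]
co,*_=np.linalg.lstsq(np.c_[p[:,:2],np.ones(len(p))],p[:,2],rcond=None)
print('lid',len(p),p.mean(0).round(4),'tilt',co[:2].round(3),cv2.minEnclosingCircle(p[:,:2].astype(np.float32)))
B=M&(P[...,2]>.225)&(P[...,2]<.26)&(im.max(2)<90); p=P[B]; print('bar',len(p),cv2.minAreaRect(p[:,:2].astype(np.float32)),np.median(p[:,2]))
K=(d>0)&(np.hypot(P[...,0]-.466,P[...,1]+.09)<.03)&(abs(P[...,2]-.113)<.008); p=P[K]; print('knob',len(p),cv2.minEnclosingCircle(p[:,:2].astype(np.float32)) if len(p) else 0)
for n,z in(('knob_a',.091),('crank_axis',.092),('tray_edge',.124)):
    for r in finder.place_of('wrist',n)[:2]: print(n,round(r['conf'],2),px(r['xy']).round(),at_z('wrist',px(r['xy']),z).round(4))
E
```

```text
[ 0.59788005 -0.09458793  0.34408419] 1.3228347393919109 [-0.23  0.19  1.55 -0.    1.4  -1.55]
lid 11535 [ 0.6497 -0.0819  0.2003] tilt [ 0.005 -0.   ] ((0.6574438214302063, -0.08157230913639069), 0.06665336340665817)
bar 1497 ((0.6558986306190491, -0.0824258029460907), (0.013402082026004791, 0.09477338939905167), 59.8072509765625) 0.2401163893667959
knob 334 ((0.46608370542526245, -0.08967709541320801), 0.012334173545241356)
knob_a 0.63 [247.  64.] [ 0.4646 -0.0937  0.091 ]
crank_axis 0.86 [249. 112.] [ 0.5228 -0.1059  0.092 ]
tray_edge 0.68 [263. 140.] [ 0.5567 -0.0963  0.124 ]
tray_edge 0.58 [250. 112.] [ 0.5238 -0.1022  0.124 ]
```

View pics/w3.png

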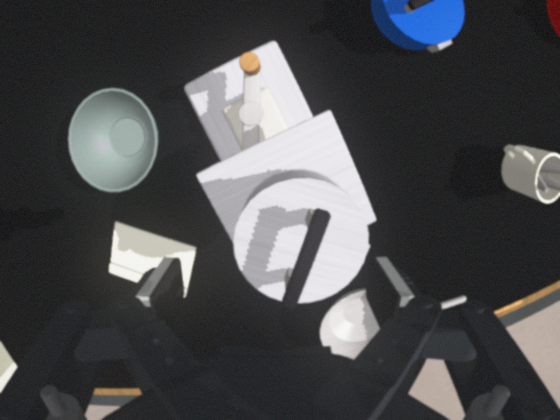

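Wrist view shows the tin level and centred on the head at (302,240), and the orange knob at (249,64). Bar centre (0.656,-0.082) matches the head. Next is the first knob.

Emit:
apply_moves:
  steps:
    - {"linear": [-4.4, 0.2, 0], "delta_rot": [0, 0, 0.152], "gripper": 0.6}
    - {"linear": [-4.4, 0.2, 0], "delta_rot": [0, 0, 0.152], "gripper": 0.6}
    - {"linear": [-4.4, 0.1, -3], "delta_rot": [0, 0, 0.15], "gripper": 0.6}
    - {"linear": [0, 0, -5], "delta_rot": [0, 0, 0], "gripper": 0.6}
    - {"linear": [0, 0, -5], "delta_rot": [0, 0, 0], "gripper": 0.6}
    - {"linear": [0, 0, -4], "delta_rot": [0, 0, 0], "gripper": 0.6}
    - {"linear": [0, 0, 0], "delta_rot": [0, 0, 0], "gripper": 0.6}

```text
t: 12.92
position: [0.4642, -0.0883, 0.1685]
orientation: [-0.072, 0.706, 0.074, 0.701]
contact_force: [-0.2, 1.3, 0.1]
grip_width: 0.0513
```

Emit:
apply_moves:
  steps:
    - {"linear": [0.2, -0.1, -3], "delta_rot": [0, 0, 0], "gripper": 0.6}
    - {"linear": [0, 0, -3], "delta_rot": [0, 0, 0], "gripper": 0.6}
    - {"linear": [0, 0, -2], "delta_rot": [0, 0, 0], "gripper": 0.6}
    - {"linear": [0, 0, -1], "delta_rot": [0, 0, 0], "gripper": 0.6}
    - {"linear": [0, 0, 0], "delta_rot": [0, 0, 0], "gripper": 0}
    - {"linear": [0, 0, 0], "delta_rot": [0, 0, 0], "gripper": 0}
    - {"linear": [0, 0, 0], "delta_rot": [0, 0, 0], "gripper": 0}
    - {"linear": [0, 0, 0], "delta_rot": [0, 0, 0], "gripper": 0}

```text
t: 13.92
position: [0.4701, -0.0905, 0.0832]
orientation: [-0.073, 0.702, 0.073, 0.704]
contact_force: [-0.7, 1.2, 5.8]
grip_width: 0.0226
```

```bash
python3 - <<'E'
import numpy as np
def arc(a,b,n):
    t=np.linspace(a,b,n+1); p=np.c_[6*np.cos(t),6*np.sin(t)]; print(np.diff(p.round(2),axis=0).round(2).tolist())
arc(2.831,1.648,7); arc(1.648+np.pi,1.648,20)
E
```

```text
[[0.39, 0.94], [0.54, 0.85], [0.68, 0.76], [0.79, 0.62], [0.89, 0.49], [0.96, 0.33], [1.0, 0.16]]
[[-0.94, 0.0], [-0.93, 0.15], [-0.89, 0.29], [-0.84, 0.43], [-0.76, 0.55], [-0.67, 0.67], [-0.55, 0.76], [-0.43, 0.84], [-0.29, 0.9], [-0.14, 0.93], [0.0, 0.94], [0.15, 0.93], [0.29, 0.89], [0.43, 0.84], [0.55, 0.76], [0.67, 0.67], [0.76, 0.55], [0.84, 0.43], [0.9, 0.29], [0.93, 0.14]]
```

Emit:
apply_moves:
  steps:
    - {"linear": [0.39, 0.94, 0], "delta_rot": [0, 0, 0], "gripper": 0}
    - {"linear": [0.54, 0.85, 0], "delta_rot": [0, 0, 0], "gripper": 0}
    - {"linear": [0.68, 0.76, 0], "delta_rot": [0, 0, 0], "gripper": 0}
    - {"linear": [0.79, 0.62, 0], "delta_rot": [0, 0, 0], "gripper": 0}

```text
t: 14.42
position: [0.4915, -0.0583, 0.0831]
orientation: [-0.073, 0.705, 0.073, 0.702]
contact_force: [-6.2, 0.2, 12.5]
grip_width: 0.0224
```

Emit:
apply_moves:
  steps:
    - {"linear": [0.89, 0.49, 0.2], "delta_rot": [0, 0, 0], "gripper": 0}
    - {"linear": [0.96, 0.33, 0], "delta_rot": [0, 0, 0], "gripper": 0}
    - {"linear": [1.0, 0.16, 0], "delta_rot": [0, 0, 0], "gripper": 0}
    - {"linear": [0, 0, 0], "delta_rot": [0, 0, 0], "gripper": 0}

```text
t: 14.92
position: [0.5203, -0.0465, 0.0833]
orientation: [-0.071, 0.704, 0.074, 0.702]
contact_force: [-3.1, 6.6, 1.2]
grip_width: 0.0225
```

Emit:
apply_moves:
  steps:
    - {"linear": [0, 0, 0], "delta_rot": [0, 0, 0], "gripper": 0.6}
    - {"linear": [0, 0, 0], "delta_rot": [0, 0, 0], "gripper": 0.6}
    - {"linear": [0, 0, 2], "delta_rot": [0, 0, 0], "gripper": 0.6}
    - {"linear": [0, 0, 4], "delta_rot": [0, 0, 0], "gripper": 0.6}
    - {"linear": [0.1, -4, 0], "delta_rot": [0, 0, 0], "gripper": 0.6}
    - {"linear": [0.2, -4, 0], "delta_rot": [0, 0, 0], "gripper": 0.6}
    - {"linear": [0.2, -4.1, 0], "delta_rot": [0, 0, 0], "gripper": 0.6}
    - {"linear": [0, 0, 0], "delta_rot": [0, 0, 0], "gripper": 0.6}

```text
t: 15.92
position: [0.527, -0.1729, 0.1444]
orientation: [-0.072, 0.703, 0.071, 0.704]
contact_force: [-0.1, 0.1, 0.0]
grip_width: 0.0512
```

```bash
python3 - <<'E'
from h import *
o=telemetry.get_obs(); print(o['position'],yaw(o)[0])
im,P,d=wcloud(); cv2.imwrite('pics/w4.png',im)
M=(d>0)&(abs(P[...,2]-.112)<.009)&(im[...,2].astype(int)-im[...,0]>40); p=P[M]
print(len(p)); 
if len(p)>9:
    _,l,s,c=cv2.connectedComponentsWithStats(M.astype(np.uint8))
    for i in range(1,len(s)):
        if s[i,4]>30: print(s[i],P[l==i].mean(0).round(4),cv2.minEnclosingCircle(P[l==i][:,:2].astype(np.float32)))
B=(d>0)&(np.hypot(P[...,0]-.656,P[...,1]+.083)<.09)&(P[...,2]>.225)&(P[...,2]<.26)&(im.max(2)<90); p=P[B]; print('bar',len(p),cv2.minAreaRect(p[:,:2].astype(np.float32)),np.median(p[:,2]))
E
```

```text
[ 0.52704623 -0.17290647  0.14440168] 1.7741400911172582
2388
[ 265  222   40   44 1368] [ 0.5288 -0.1666  0.1149] ((0.5309540033340454, -0.1663084179162979), 0.012095361016690731)
[ 440  233   38   38 1020] [ 0.5139 -0.0509  0.1138] ((0.515184760093689, -0.047560565173625946), 0.012221683748066425)
bar 0 ((0.0, 0.0), (0.0, 0.0), 0.0) nan
  return _methods._mean(a, axis=axis, dtype=dtype,
  ret = ret.dtype.type(ret / rcount)
```

View pics/w4.png

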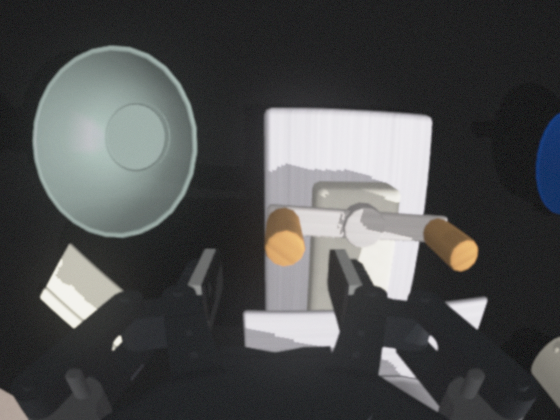

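The knobs stand at pixels (285,237) and (451,245). Measured axis is (0.523,-0.107).

Emit:
apply_moves:
  steps:
    - {"linear": [0.4, 0.7, -2], "delta_rot": [0, 0, 0], "gripper": 0.6}
    - {"linear": [0, 0, -3], "delta_rot": [0, 0, 0], "gripper": 0.6}
    - {"linear": [0, 0, -1.2], "delta_rot": [0, 0, 0], "gripper": 0.6}
    - {"linear": [0, 0, 0], "delta_rot": [0, 0, 0], "gripper": 0}
    - {"linear": [0, 0, 0], "delta_rot": [0, 0, 0], "gripper": 0}
    - {"linear": [0, 0, 0], "delta_rot": [0, 0, 0], "gripper": 0}
    - {"linear": [0, 0, 0], "delta_rot": [0, 0, 0], "gripper": 0}

```text
t: 16.85
position: [0.5319, -0.1656, 0.0824]
orientation: [-0.076, 0.702, 0.071, 0.705]
contact_force: [2.5, -7.4, -8.5]
grip_width: 0.0226
```

```bash
python3 - <<'E'
import numpy as np
def arc(a,b,n):
    t=np.linspace(a,b,n+1); p=np.c_[6*np.cos(t),6*np.sin(t)]; print(np.diff(p.round(2),axis=0).round(2).tolist())
arc(4.847,1.63,20); arc(1.63+np.pi,1.63,20)
E
```

```text
[[-0.97, -0.05], [-0.96, 0.1], [-0.93, 0.26], [-0.87, 0.4], [-0.8, 0.54], [-0.71, 0.65], [-0.59, 0.76], [-0.46, 0.85], [-0.32, 0.91], [-0.17, 0.95], [-0.02, 0.96], [0.14, 0.96], [0.29, 0.92], [0.43, 0.86], [0.57, 0.78], [0.68, 0.68], [0.79, 0.56], [0.86, 0.43], [0.92, 0.29], [0.95, 0.13]]
[[-0.95, 0.02], [-0.92, 0.16], [-0.89, 0.31], [-0.83, 0.45], [-0.75, 0.56], [-0.66, 0.68], [-0.54, 0.77], [-0.41, 0.85], [-0.27, 0.9], [-0.13, 0.93], [0.02, 0.95], [0.16, 0.92], [0.31, 0.89], [0.45, 0.83], [0.56, 0.75], [0.68, 0.66], [0.77, 0.54], [0.85, 0.41], [0.9, 0.27], [0.93, 0.13]]
```

Emit:
apply_moves:
  steps:
    - {"linear": [-0.97, -0.05, 0], "delta_rot": [0, 0, 0], "gripper": 0}
    - {"linear": [-0.96, 0.1, 0], "delta_rot": [0, 0, 0], "gripper": 0}
    - {"linear": [-0.93, 0.26, 0], "delta_rot": [0, 0, 0], "gripper": 0}
    - {"linear": [-0.87, 0.4, 0], "delta_rot": [0, 0, 0], "gripper": 0}
    - {"linear": [-0.8, 0.54, 0], "delta_rot": [0, 0, 0], "gripper": 0}
    - {"linear": [-0.71, 0.65, 0], "delta_rot": [0, 0, 0], "gripper": 0}
    - {"linear": [-0.59, 0.76, 0], "delta_rot": [0, 0, 0], "gripper": 0}
    - {"linear": [-0.46, 0.85, 0], "delta_rot": [0, 0, 0], "gripper": 0}
    - {"linear": [-0.32, 0.91, 0], "delta_rot": [0, 0, 0], "gripper": 0}
    - {"linear": [-0.17, 0.95, 0], "delta_rot": [0, 0, 0], "gripper": 0}

```text
t: 18.1
position: [0.464, -0.1087, 0.0823]
orientation: [-0.074, 0.702, 0.073, 0.705]
contact_force: [4.9, -3.0, -9.9]
grip_width: 0.0224
```

Emit:
apply_moves:
  steps:
    - {"linear": [-0.02, 0.96, 0], "delta_rot": [0, 0, 0], "gripper": 0}
    - {"linear": [0.14, 0.96, 0], "delta_rot": [0, 0, 0], "gripper": 0}
    - {"linear": [0.29, 0.92, 0], "delta_rot": [0, 0, 0], "gripper": 0}
    - {"linear": [0.43, 0.86, 0], "delta_rot": [0, 0, 0], "gripper": 0}
    - {"linear": [0.57, 0.78, 0], "delta_rot": [0, 0, 0], "gripper": 0}
    - {"linear": [0.68, 0.68, 0], "delta_rot": [0, 0, 0], "gripper": 0}
    - {"linear": [0.79, 0.56, 0], "delta_rot": [0, 0, 0], "gripper": 0}
    - {"linear": [0.86, 0.43, 0], "delta_rot": [0, 0, 0], "gripper": 0}
    - {"linear": [0.92, 0.29, 0], "delta_rot": [0, 0, 0], "gripper": 0}
    - {"linear": [0.95, 0.13, 0], "delta_rot": [0, 0, 0], "gripper": 0}

```text
t: 19.35
position: [0.5179, -0.0463, 0.0821]
orientation: [-0.077, 0.704, 0.072, 0.702]
contact_force: [-2.4, -15.1, -0.7]
grip_width: 0.0224
```

Emit:
apply_moves:
  steps:
    - {"linear": [0, 0, 0], "delta_rot": [0, 0, 0], "gripper": 0.6}
    - {"linear": [0, 0, 0], "delta_rot": [0, 0, 0], "gripper": 0.6}
    - {"linear": [0, 0, 2], "delta_rot": [0, 0, 0], "gripper": 0.6}
    - {"linear": [0, 0, 4], "delta_rot": [0, 0, 0], "gripper": 0.6}
    - {"linear": [0.3, -4, 0], "delta_rot": [0, 0, 0], "gripper": 0.6}
    - {"linear": [0.3, -4, 0], "delta_rot": [0, 0, 0], "gripper": 0.6}
    - {"linear": [0.3, -4, 0], "delta_rot": [0, 0, 0], "gripper": 0.6}
    - {"linear": [0, 0, 0], "delta_rot": [0, 0, 0], "gripper": 0.6}
    - {"linear": [0, 0, 0], "delta_rot": [0, 0, 0], "gripper": 0.6}

```text
t: 20.48
position: [0.5272, -0.1622, 0.1418]
orientation: [-0.073, 0.703, 0.074, 0.703]
contact_force: [-0.3, 0.1, -0.9]
grip_width: 0.0511
```

```bash
cat > k.py <<'E'
from h import *
o=telemetry.get_obs(); print(o['position'],yaw(o)[0])
im,P,d=wcloud()
M=(d>0)&(abs(P[...,2]-.112)<.009)&(im[...,2].astype(int)-im[...,0]>40)
_,l,s,c=cv2.connectedComponentsWithStats(M.astype(np.uint8))
for i in range(1,len(s)):
    if s[i,4]>100:
        q=np.array(cv2.minEnclosingCircle(P[l==i][:,:2].astype(np.float32))[0]); print(s[i],q.round(4),'theta',np.arctan2(q[1]+.107,q[0]-.523).round(3),'move cm',((q-o['position'][:2])*100).round(2))
ims,ds=snapshot('scene'); m=camera_model('scene'); T=np.linalg.inv(np.array(m['world_to_cam']))
v,u=np.mgrid[0:420,0:560]
Q=np.stack([(u-m['cx'])/m['fx']*ds,(v-m['cy'])/m['fy']*ds,ds],-1)@T[:3,:3].T+T[:3,3]
B=(np.hypot(Q[...,0]-.656,Q[...,1]+.083)<.07)&(Q[...,2]>.16)
p=Q[B&(ims.min(2)>100)]; p=p[p[:,2]>np.percentile(p[:,2],90)-.012]; print('lid',len(p),p.mean(0).round(4))
p=Q[B&(ims.max(2)<90)]; z=np.percentile(p[:,2],95); p=p[p[:,2]>z-.008]; print('bar top z',z.round(4),'lift',round(z-.1-.137,4),cv2.minAreaRect(p[:,:2].astype(np.float32)))
E
python3 k.py
```

```text
[ 0.52724723 -0.16224065  0.14180203] 1.777840064083068
[ 246  216   42   44 1435] [ 0.5282 -0.1664] theta -1.483 move cm [ 0.1  -0.42]
[ 428  235   38   40 1069] [ 0.5174 -0.0472] theta 1.664 move cm [-0.98 11.51]
lid 1361 [ 0.6605 -0.09    0.2244]
bar top z 0.2658 lift 0.0288 ((0.6595112085342407, -0.08719968795776367), (0.012008009478449821, 0.08648405224084854), 58.46075439453125)
```

Emit:
apply_moves:
  steps:
    - {"linear": [0.1, -0.4, -2], "delta_rot": [0, 0, 0], "gripper": 0.6}
    - {"linear": [0, 0, -2.8], "delta_rot": [0, 0, 0], "gripper": 0.6}
    - {"linear": [0, 0, -1.2], "delta_rot": [0, 0, 0], "gripper": 0.6}
    - {"linear": [0, 0, 0], "delta_rot": [0, 0, 0], "gripper": 0}
    - {"linear": [0, 0, 0], "delta_rot": [0, 0, 0], "gripper": 0}
    - {"linear": [0, 0, 0], "delta_rot": [0, 0, 0], "gripper": 0}
    - {"linear": [0, 0, 0], "delta_rot": [0, 0, 0], "gripper": 0}

```text
t: 21.45
position: [0.5289, -0.1667, 0.0823]
orientation: [-0.073, 0.703, 0.073, 0.704]
contact_force: [-0.5, 5.0, 1.1]
grip_width: 0.0229
```

Emit:
apply_moves:
  steps:
    - {"linear": [-0.95, 0.02, 0], "delta_rot": [0, 0, 0], "gripper": 0}
    - {"linear": [-0.95, 0.16, 0], "delta_rot": [0, 0, 0], "gripper": 0}
    - {"linear": [-0.92, 0.31, 0], "delta_rot": [0, 0, 0], "gripper": 0}
    - {"linear": [-0.85, 0.45, 0], "delta_rot": [0, 0, 0], "gripper": 0}
    - {"linear": [-0.78, 0.56, 0], "delta_rot": [0, 0, 0], "gripper": 0}
    - {"linear": [-0.68, 0.68, 0], "delta_rot": [0, 0, 0], "gripper": 0}
    - {"linear": [-0.56, 0.77, 0], "delta_rot": [0, 0, 0], "gripper": 0}
    - {"linear": [-0.41, 0.85, 0], "delta_rot": [0, 0, 0], "gripper": 0}
    - {"linear": [-0.27, 0.9, 0], "delta_rot": [0, 0, 0], "gripper": 0}
    - {"linear": [-0.13, 0.93, 0], "delta_rot": [0, 0, 0], "gripper": 0}

```text
t: 22.7
position: [0.4637, -0.1111, 0.0823]
orientation: [-0.074, 0.703, 0.073, 0.703]
contact_force: [2.2, -3.8, 0.1]
grip_width: 0.0226
```

Emit:
apply_moves:
  steps:
    - {"linear": [0.02, 0.95, 0], "delta_rot": [0, 0, 0], "gripper": 0}
    - {"linear": [0.16, 0.94, 0], "delta_rot": [0, 0, 0], "gripper": 0}
    - {"linear": [0.31, 0.9, 0], "delta_rot": [0, 0, 0], "gripper": 0}
    - {"linear": [0.45, 0.83, 0], "delta_rot": [0, 0, 0], "gripper": 0}
    - {"linear": [0.56, 0.75, 0], "delta_rot": [0, 0, 0], "gripper": 0}
    - {"linear": [0.68, 0.66, 0], "delta_rot": [0, 0, 0], "gripper": 0}
    - {"linear": [0.77, 0.54, 0], "delta_rot": [0, 0, 0], "gripper": 0}
    - {"linear": [0.85, 0.41, 0], "delta_rot": [0, 0, 0], "gripper": 0}
    - {"linear": [0.9, 0.27, 0], "delta_rot": [0, 0, 0], "gripper": 0}
    - {"linear": [0.93, 0.13, 0], "delta_rot": [0, 0, 0], "gripper": 0}

```text
t: 23.95
position: [0.5184, -0.0469, 0.0821]
orientation: [-0.073, 0.705, 0.074, 0.701]
contact_force: [-4.3, -5.2, 9.3]
grip_width: 0.0227
```

Emit:
apply_moves:
  steps:
    - {"linear": [0, 0, 0], "delta_rot": [0, 0, 0], "gripper": 0.6}
    - {"linear": [0, 0, 0], "delta_rot": [0, 0, 0], "gripper": 0.6}
    - {"linear": [0, 0, 2], "delta_rot": [0, 0, 0], "gripper": 0.6}
    - {"linear": [0, 0, 4], "delta_rot": [0, 0, 0], "gripper": 0.6}
    - {"linear": [0.3, -4.1, 0], "delta_rot": [0, 0, 0], "gripper": 0.6}
    - {"linear": [0.3, -4.1, 0], "delta_rot": [0, 0, 0], "gripper": 0.6}
    - {"linear": [0.3, -4.1, 0], "delta_rot": [0, 0, 0], "gripper": 0.6}
    - {"linear": [0, 0, 0], "delta_rot": [0, 0, 0], "gripper": 0.6}
    - {"linear": [0, 0, 0], "delta_rot": [0, 0, 0], "gripper": 0.6}

```text
t: 25.08
position: [0.5277, -0.1691, 0.1408]
orientation: [-0.072, 0.704, 0.074, 0.703]
contact_force: [-0.3, -0.7, 0.6]
grip_width: 0.0512
```

```bash
python3 k.py
```

```text
[ 0.52774741 -0.16912012  0.14079735] 1.7772786646031256
[ 259  216   41   45 1441] [ 0.5272 -0.1663] theta -1.5 move cm [-0.05  0.28]
[ 437  238   37   39 1048] [ 0.5187 -0.0476] theta 1.643 move cm [-0.9  12.16]
lid 1365 [ 0.6608 -0.0905  0.2401]
bar top z 0.2814 lift 0.0444 ((0.6592766642570496, -0.08700133860111237), (0.012240288779139519, 0.0868271142244339), 56.56786346435547)
```

Emit:
apply_moves:
  steps:
    - {"linear": [0, 0.3, -2], "delta_rot": [0, 0, 0], "gripper": 0.6}
    - {"linear": [0, 0, -2.8], "delta_rot": [0, 0, 0], "gripper": 0.6}
    - {"linear": [0, 0, -1.1], "delta_rot": [0, 0, 0], "gripper": 0.6}
    - {"linear": [0, 0, 0], "delta_rot": [0, 0, 0], "gripper": 0}
    - {"linear": [0, 0, 0], "delta_rot": [0, 0, 0], "gripper": 0}
    - {"linear": [0, 0, 0], "delta_rot": [0, 0, 0], "gripper": 0}
    - {"linear": [0, 0, 0], "delta_rot": [0, 0, 0], "gripper": 0}

```text
t: 26.05
position: [0.5291, -0.1665, 0.0834]
orientation: [-0.073, 0.703, 0.073, 0.704]
contact_force: [0.7, 4.6, 1.5]
grip_width: 0.0228
```

Emit:
apply_moves:
  steps:
    - {"linear": [-0.95, 0.02, 0], "delta_rot": [0, 0, 0], "gripper": 0}
    - {"linear": [-0.93, 0.16, 0], "delta_rot": [0, 0, 0], "gripper": 0}
    - {"linear": [-0.9, 0.31, 0], "delta_rot": [0, 0, 0], "gripper": 0}
    - {"linear": [-0.84, 0.45, 0], "delta_rot": [0, 0, 0], "gripper": 0}
    - {"linear": [-0.76, 0.56, 0], "delta_rot": [0, 0, 0], "gripper": 0}
    - {"linear": [-0.67, 0.68, 0], "delta_rot": [0, 0, 0], "gripper": 0}
    - {"linear": [-0.55, 0.77, 0], "delta_rot": [0, 0, 0], "gripper": 0}
    - {"linear": [-0.41, 0.85, 0], "delta_rot": [0, 0, 0], "gripper": 0}
    - {"linear": [-0.27, 0.9, 0], "delta_rot": [0, 0, 0], "gripper": 0}
    - {"linear": [-0.13, 0.93, 0], "delta_rot": [0, 0, 0], "gripper": 0}

```text
t: 27.3
position: [0.4651, -0.111, 0.0834]
orientation: [-0.074, 0.703, 0.073, 0.704]
contact_force: [2.1, -4.2, 0.8]
grip_width: 0.0223
```

Emit:
apply_moves:
  steps:
    - {"linear": [0.02, 0.95, 0], "delta_rot": [0, 0, 0], "gripper": 0}
    - {"linear": [0.16, 0.94, 0], "delta_rot": [0, 0, 0], "gripper": 0}
    - {"linear": [0.31, 0.9, 0], "delta_rot": [0, 0, 0], "gripper": 0}
    - {"linear": [0.45, 0.83, 0], "delta_rot": [0, 0, 0], "gripper": 0}
    - {"linear": [0.56, 0.75, 0], "delta_rot": [0, 0, 0], "gripper": 0}
    - {"linear": [0.68, 0.66, 0], "delta_rot": [0, 0, 0], "gripper": 0}

```text
t: 28.05
position: [0.4864, -0.0604, 0.0833]
orientation: [-0.074, 0.704, 0.073, 0.703]
contact_force: [-1.5, -6.6, 6.1]
grip_width: 0.0221
```

Emit:
apply_moves:
  steps:
    - {"linear": [0.77, 0.54, 0], "delta_rot": [0, 0, 0], "gripper": 0}
    - {"linear": [0.85, 0.41, 0], "delta_rot": [0, 0, 0], "gripper": 0}
    - {"linear": [0.9, 0.27, 0], "delta_rot": [0, 0, 0], "gripper": 0}
    - {"linear": [0.93, 0.13, 0], "delta_rot": [0, 0, 0], "gripper": 0}

```text
t: 28.55
position: [0.5196, -0.0466, 0.0832]
orientation: [-0.073, 0.705, 0.074, 0.702]
contact_force: [-3.5, -5.1, 10.9]
grip_width: 0.0225
```

Emit:
apply_moves:
  steps:
    - {"linear": [0, 0, 0], "delta_rot": [0, 0, 0], "gripper": 0.6}
    - {"linear": [0, 0, 0], "delta_rot": [0, 0, 0], "gripper": 0.6}
    - {"linear": [0, 0, 2], "delta_rot": [0, 0, 0], "gripper": 0.6}
    - {"linear": [0, 0, 4], "delta_rot": [0, 0, 0], "gripper": 0.6}
    - {"linear": [0.2, -4, 0], "delta_rot": [0, 0, 0], "gripper": 0.6}
    - {"linear": [0.3, -4, 0], "delta_rot": [0, 0, 0], "gripper": 0.6}
    - {"linear": [0.2, -4.1, 0], "delta_rot": [0, 0, 0], "gripper": 0.6}
    - {"linear": [0, 0, 0], "delta_rot": [0, 0, 0], "gripper": 0.6}
    - {"linear": [0, 0, 0], "delta_rot": [0, 0, 0], "gripper": 0.6}

```text
t: 29.68
position: [0.527, -0.167, 0.1418]
orientation: [-0.072, 0.704, 0.074, 0.703]
contact_force: [-0.6, 0.3, 0.6]
grip_width: 0.0511
```

```bash
python3 k.py
```

```text
[ 0.5269637  -0.16702708  0.14178554] 1.7771887394051507
[ 255  216   41   45 1429] [ 0.5274 -0.1662] theta -1.497 move cm [0.04 0.08]
[ 433  237   38   40 1056] [ 0.5186 -0.0475] theta 1.644 move cm [-0.83 11.95]
lid 1383 [ 0.6608 -0.0908  0.2559]
bar top z 0.2969 lift 0.0599 ((0.6586759686470032, -0.08670136332511902), (0.010542142204940319, 0.08818264305591583), 59.36030197143555)
```

Emit:
apply_moves:
  steps:
    - {"linear": [0, 0.1, -2], "delta_rot": [0, 0, 0], "gripper": 0.6}
    - {"linear": [0, 0, -2.8], "delta_rot": [0, 0, 0], "gripper": 0.6}
    - {"linear": [0, 0, -1.1], "delta_rot": [0, 0, 0], "gripper": 0.6}
    - {"linear": [0, 0, 0], "delta_rot": [0, 0, 0], "gripper": 0}
    - {"linear": [0, 0, 0], "delta_rot": [0, 0, 0], "gripper": 0}
    - {"linear": [0, 0, 0], "delta_rot": [0, 0, 0], "gripper": 0}
    - {"linear": [0, 0, 0], "delta_rot": [0, 0, 0], "gripper": 0}

```text
t: 30.65
position: [0.5284, -0.1666, 0.0844]
orientation: [-0.073, 0.703, 0.073, 0.704]
contact_force: [-0.2, 3.7, 0.0]
grip_width: 0.0225
```

Emit:
apply_moves:
  steps:
    - {"linear": [-0.95, 0.02, 0], "delta_rot": [0, 0, 0], "gripper": 0}
    - {"linear": [-0.93, 0.16, 0], "delta_rot": [0, 0, 0], "gripper": 0}
    - {"linear": [-0.9, 0.31, 0], "delta_rot": [0, 0, 0], "gripper": 0}

```text
t: 31.02
position: [0.5027, -0.1628, 0.0845]
orientation: [-0.074, 0.701, 0.072, 0.706]
contact_force: [6.2, 2.0, -5.0]
grip_width: 0.0225
```

Emit:
apply_moves:
  steps:
    - {"linear": [-0.84, 0.45, 0], "delta_rot": [0, 0, 0], "gripper": 0}
    - {"linear": [0, 0, 0], "delta_rot": [0, 0, 0], "gripper": 0}

```text
t: 31.28
position: [0.4927, -0.1579, 0.0844]
orientation: [-0.073, 0.703, 0.073, 0.704]
contact_force: [3.8, 2.0, -1.1]
grip_width: 0.0226
```

Emit:
apply_moves:
  steps:
    - {"linear": [-0.76, 0.56, 0], "delta_rot": [0, 0, 0], "gripper": 0}
    - {"linear": [0, 0, 0], "delta_rot": [0, 0, 0], "gripper": 0}

```text
t: 31.52
position: [0.485, -0.1523, 0.0844]
orientation: [-0.073, 0.703, 0.073, 0.704]
contact_force: [3.1, 2.4, -0.9]
grip_width: 0.0223
```

Still free; continuing in short steps.

Emit:
apply_moves:
  steps:
    - {"linear": [-0.67, 0.68, 0], "delta_rot": [0, 0, 0], "gripper": 0}
    - {"linear": [0, 0, 0], "delta_rot": [0, 0, 0], "gripper": 0}

```text
t: 31.78
position: [0.4781, -0.1453, 0.0844]
orientation: [-0.073, 0.703, 0.073, 0.704]
contact_force: [4.3, 1.5, -0.0]
grip_width: 0.0223
```

Emit:
apply_moves:
  steps:
    - {"linear": [-0.28, 0.38, 0], "delta_rot": [0, 0, 0], "gripper": 0}
    - {"linear": [0, 0, 0], "delta_rot": [0, 0, 0], "gripper": 0}

```text
t: 32.02
position: [0.4754, -0.1418, 0.0843]
orientation: [-0.074, 0.703, 0.073, 0.704]
contact_force: [3.5, -0.2, 1.5]
grip_width: 0.0222
```

Emit:
apply_moves:
  steps:
    - {"linear": [-0.27, 0.39, 0], "delta_rot": [0, 0, 0], "gripper": 0}
    - {"linear": [0, 0, 0], "delta_rot": [0, 0, 0], "gripper": 0}

```text
t: 32.28
position: [0.4726, -0.1377, 0.0843]
orientation: [-0.073, 0.703, 0.073, 0.704]
contact_force: [4.9, -1.0, 3.1]
grip_width: 0.0221
```

Emit:
apply_moves:
  steps:
    - {"linear": [-0.24, 0.42, 0], "delta_rot": [0, 0, 0], "gripper": 0}
    - {"linear": [0, 0, 0], "delta_rot": [0, 0, 0], "gripper": 0}

```text
t: 32.52
position: [0.4702, -0.1334, 0.0843]
orientation: [-0.073, 0.703, 0.073, 0.704]
contact_force: [4.4, 0.1, 5.0]
grip_width: 0.0227
```

Emit:
apply_moves:
  steps:
    - {"linear": [-0.2, 0.43, 0], "delta_rot": [0, 0, 0], "gripper": 0}
    - {"linear": [0, 0, 0], "delta_rot": [0, 0, 0], "gripper": 0}

```text
t: 32.78
position: [0.4683, -0.1292, 0.0843]
orientation: [-0.073, 0.703, 0.073, 0.704]
contact_force: [4.4, -0.7, 5.0]
grip_width: 0.0225
```

Emit:
apply_moves:
  steps:
    - {"linear": [-0.15, 0.45, 0], "delta_rot": [0, 0, 0], "gripper": 0}
    - {"linear": [0, 0, 0], "delta_rot": [0, 0, 0], "gripper": 0}

```text
t: 33.02
position: [0.4668, -0.1248, 0.0843]
orientation: [-0.073, 0.703, 0.073, 0.704]
contact_force: [3.4, -1.4, 5.8]
grip_width: 0.0221
```

Emit:
apply_moves:
  steps:
    - {"linear": [-0.1, 0.46, 0], "delta_rot": [0, 0, 0], "gripper": 0}
    - {"linear": [0, 0, 0], "delta_rot": [0, 0, 0], "gripper": 0}

```text
t: 33.28
position: [0.4656, -0.1203, 0.0843]
orientation: [-0.074, 0.703, 0.073, 0.703]
contact_force: [3.1, -3.0, 6.9]
grip_width: 0.0225
```

Emit:
apply_moves:
  steps:
    - {"linear": [-0.05, 0.46, 0], "delta_rot": [0, 0, 0], "gripper": 0}
    - {"linear": [0, 0, 0], "delta_rot": [0, 0, 0], "gripper": 0}

```text
t: 33.52
position: [0.4648, -0.1164, 0.0842]
orientation: [-0.074, 0.703, 0.073, 0.703]
contact_force: [2.5, -5.0, 5.2]
grip_width: 0.0222
```

Emit:
apply_moves:
  steps:
    - {"linear": [-0.02, 0.47, 0], "delta_rot": [0, 0, 0], "gripper": 0}
    - {"linear": [0, 0, 0], "delta_rot": [0, 0, 0], "gripper": 0}

```text
t: 33.78
position: [0.4649, -0.1159, 0.0843]
orientation: [-0.079, 0.703, 0.071, 0.703]
contact_force: [1.5, -18.6, 2.8]
grip_width: 0.0221
```

```bash
python3 k.py
```

```text
[ 0.46486763 -0.11591465  0.08433631] 1.7832477802205902
[ 246  255   56   62 2751] [ 0.4652 -0.1163] theta -2.982 move cm [ 0.03 -0.04]
lid 1379 [ 0.6606 -0.0906  0.2635]
bar top z 0.304 lift 0.067 ((0.6563150882720947, -0.08559077978134155), (0.011007371358573437, 0.08997367322444916), 59.10546875)
```

The stop is reached: the knob no longer moves and the force has jumped to 18.6 N. Releasing and retreating.

Emit:
apply_moves:
  steps:
    - {"linear": [0, -0.3, 0], "delta_rot": [0, 0, 0], "gripper": 0}
    - {"linear": [0, 0, 0], "delta_rot": [0, 0, 0], "gripper": 0.6}
    - {"linear": [0, 0, 0], "delta_rot": [0, 0, 0], "gripper": 0.6}
    - {"linear": [0, 0, 2], "delta_rot": [0, 0, 0], "gripper": 0.6}
    - {"linear": [0, 0, 5], "delta_rot": [0, 0, 0], "gripper": 0.6}
    - {"linear": [-1, 0, 5], "delta_rot": [0, 0, 0], "gripper": 0.6}
    - {"linear": [-2, 0, 5], "delta_rot": [0, 0, 0], "gripper": 0.6}
    - {"linear": [0, 0, 4], "delta_rot": [0, 0, 0], "gripper": 0.6}
    - {"linear": [0, 0, 0], "delta_rot": [0, 0, 0], "gripper": 0.6}
    - {"linear": [0, 0, 0], "delta_rot": [0, 0, 0], "gripper": 0.6}

```text
t: 35.12
position: [0.433, -0.1129, 0.292]
orientation: [-0.073, 0.705, 0.074, 0.702]
contact_force: [-0.1, 0.8, -0.6]
grip_width: 0.051
```

```bash
python3 k.py; python3 - <<'E'
from h import *
a,_=snapshot('scene'); b,_=snapshot('top')
cv2.imwrite('pics/end.png',np.hstack([cv2.resize(a[170:350,120:360],(400,300)),cv2.resize(b[110:290,290:530],(400,300))])[...,::-1])
E
```

```text
[ 0.43304692 -0.11289314  0.29204977] 1.7784763452406378
[254 199  22  24 428] [ 0.4639 -0.1161] theta -2.989 move cm [ 3.08 -0.32]
lid 1385 [ 0.6606 -0.0906  0.2634]
bar top z 0.3044 lift 0.0674 ((0.6569562554359436, -0.08542664349079132), (0.011675234884023666, 0.09223000705242157), 58.68831253051758)
```

View pics/end.png

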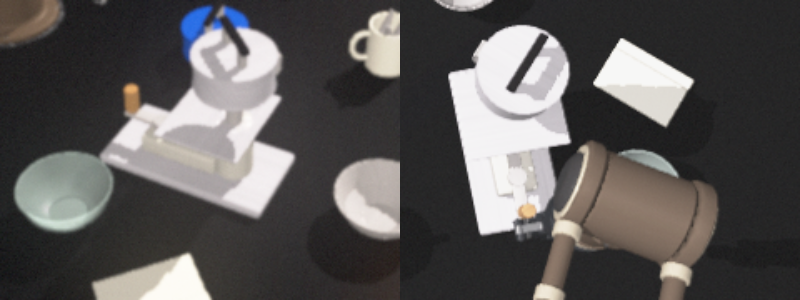

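The final picture shows the tin upright on the raised head (left view, 235,65), the crank free, and the bowl, mug and scraper in place. Handing in.

```bash
python3 -c "
from workcell import order; print(order.job_done())"
```

```text
the job is handed in; nothing more can be done
None
```

I set the silver tin on the lowered head (about 3 mm up) and let go. I then wound the crank clockwise, changing knobs four times, until it hit its stop. After that I let go, backed the arm away and handed the job in at about 35 s of the 72 s allowed.

**Last checks:**
- **Stop:** the knob stopped moving and the force jumped to 18.6 N. After I let go, the tin's height stayed the same.
- **Height:** the scene camera put the lift at 67 mm, more than the 63 mm possible. That camera seems to read 2–4 mm high, so I relied on the stop rather than this number.
- **Tin centring:** the bar's centre was at about (0.657, -0.085) against the head at (0.656, -0.082), so about 3 mm off centre. It looks upright in the last picture; I measured its tilt (0.005 rad) only when I set it down.
- **Robot and other things:** the force on the gripper was about zero after retreating. The scraper, bowl and mug look unmoved in the pictures; I did not measure them.

The hand-in reported no verdict.

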